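# Point the display arrows at today's pair

## Task

The little pointer stand on the table shows customers today's pair of gifts. With a fingertip, gently push the long arrow round until it points straight at the middle of the clip-top glass jar beside the stand, and push the short arrow round until it points straight at the middle of the round flat tin. Either arrow may come first; do not grip or lift anything, leave the stand and the goods around it where they stand, and finish clear of everything.

Things in the scene. Friction and masses are not known exactly. Their poses are not given: they have to be found in the camera images.
- stand: Loose pointer stand, 1.3 kg: round wood foot 110 mm across, 34 mm high with its neck; steel post 12 mm thick, its top 197 mm above the table. Origin: centre of the foot's underside; z axis: the axis of both arrows; x axis: straight ahead (world x). Hard pushes slide or tip it. The goods stand some 150 to 210 mm from the axis and, at most 130 mm tall, lie below both arrows' sweep.
- long_arrow (a joint): Angle (rad) of the long dark arrow, the LOWER one: 0 when it points along the stand's x, growing anticlockwise from above. No stop within a turn either way; stays where left (friction 0.04 N m). Bar 10 mm wide, 150 to 164 mm above the table; tip 150 mm from the axis, V head 40 mm wide on the last 30 mm, round tail to 37 mm behind. Push its side 90 to 115 mm from the axis, clear of the short arrow.
- short_arrow (a joint): Angle (rad) of the short dark arrow, the UPPER one: 0 along the stand's x, growing anticlockwise from above. Turns freely of the long one, stays where left (friction 0.04 N m). Bar 10 mm wide, 174 to 188 mm above the table; tip 75 mm from the axis, V head 36 mm wide on the last 24 mm, tail to 37 mm behind. Push its side 35 to 45 mm from the axis, fingertip above 168 mm to clear the long arrow.
- long_arrow_tip (a point): The point of the long arrow's head, mid-height; its x axis is the direction in which the arrow points, z is up.
- short_arrow_tip (a point): The point of the short arrow's head, mid-height; its x axis is the direction in which the arrow points, z is up.
- jar_center (a point): Centre (half-way up) of the clip-top glass jar, round, 90 x 84 mm across and 121 mm tall, loose: the target of the long arrow. z is up.
- tin_center (a point): Centre (half-way up) of the round flat patterned tin, 74 mm across and 32 mm tall, loose: the target of the short arrow. z is up.
- carton_center (a point): Centre of a narrow upright carton, 40 x 46 x 105 mm, loose, standing beside the stand; not to be disturbed.
- tube_center (a point): Centre of a cosmetic tube standing on its cap, 38 x 58 x 129 mm, loose, beside the stand; not to be disturbed.
- soap_center (a point): Centre of a small flat soap box, 56 x 78 x 26 mm, loose, on the robot's side of the stand; not to be disturbed.
Mind the look-alikes: they are no part of the job. Leave any red look-alike of the part that bears jar_center alone.

How it is judged:
At the end, for the whole second after the job is handed in: The line of the long arrow, forwards from its tip, passes within 22 mm of the jar's centre seen from above, and that of the short arrow within 22 mm of the round tin's centre; both arrows are at rest (under 0.05 rad/s) (y of jar_center in the frame of long_arrow_tip between -0.022 and 0.022 m and x of jar_center in the frame of long_arrow_tip above 0 m and y of tin_center in the frame of short_arrow_tip between -0.022 and 0.022 m and x of tin_center in the frame of short_arrow_tip above 0 m and velocity of joint long_arrow between -0.05 and 0.05 rad/s and velocity of joint short_arrow between -0.05 and 0.05 rad/s); the robot touches nothing.
It fails at once if the jar, tin, carton, tube or soap box was shifted by more than 15 mm, knocked over or lifted (distance of any of jar_center, tin_center, carton_center, tube_center, soap_center from where it was at the start of the episode above 0.015 m or angle between any of jar_center, tin_center, carton_center, tube_center, soap_center's own z axis and vertical above 0.2 rad).
It fails at once if the pointer stand was shoved by more than 15 mm, tipped or lifted (distance of stand from where it was at the start of the episode above 0.015 m or angle between stand's own z axis and vertical above 0.15 rad).
It fails at once if the arrows or stand were gripped or forced (more than 18 N from the fingers) (contact force between the fingers and stand above 18 N).
It also fails if it takes over 64 s, if anything falls off the work surface, if the arm or the gripper's body presses on something with over 40 N, if the wrist force passes 120 N, or if a joint passes its speed limit or range.

## Robot

A 6-joint arm with a two-finger parallel gripper is mounted at the origin on a cart in front of the work surface, level with it; the furniture and walls round the work are solid. World frame = base frame: x ahead of the robot, y to its left, z up, the work surface at z = 0. Lengths are in m, angles in rad, forces in N, time in s.
With the tool pointing down it reaches from about 0.375 to 0.975 m from the base axis. Payload 3.8 kg.
Tool frame: the origin (TCP) lies midway between the tips of the shut fingers; the grasp point (between the pads) lies 19 mm behind it; z points along the fingers, x is the direction in which the jaws open and shut, and the axes are right-handed (so a half turn about z gives the same grasp; the last joint's range is limited). The gripper opens to 85 mm and grips with 20 to 120 N. Pads are 22 mm wide; open, the fingers measure 114 mm over their backs; the gripper's body (76 mm by 85 mm) begins 54 mm behind the grasp point. The pads swing forward as they close: fully open they stand 13 mm farther back than shut.
Start: joints at [-1.382, 0.264, 1.604, -0, 1.274, -0.037], TCP at [0.151, -0.658, 0.231] pointing down, gripper open.
Joint ranges: [-2.63, 2.63], [-0.94, 2.18], [0.31, 2.57], [-1.31, 4.45], [0, 2.66], [-2.55, 2.55]. Speed limits (rad/s): [2.57, 2.57, 3.14, 3.14, 3.14, 3.14].

## Interface

Orientations are given as a unit quaternion [w, x, y, z].
In Python, from plant import * gives the robot as it stands.
- The arm moves only by the shell command python3 -m pendant 'ROWS'. ROWS is JSON, a list of rows, each a list of 3 entries, a list of its own where there are three numbers: the shift along the tool's x, y, z in mm, then the turn, a rotation vector about the tool's x, y, z in degrees, then the finger opening in mm, from 0 to 85.4. A call has 1 to 5 rows; each row shifts and turns the commanded pose from where the row before left it, along the tool's axes as they then stand; what a row does not reach is not made up. A row lasts 1/10 s, in which the tool goes at most 50 mm and 8.59 degrees, less where a joint would pass 70% of its speed; a pose out of reach is approached as far as the arm can. A call with a gripper value outside its range is refused whole. The fingers move at their own pace and stop on an object; the grip force is fixed at half the most. Time passes only in rows, so rows that do not move let the fingers close. It gives the time, the measured TCP pose, the force and the opening at its end, in the units of the state.
- sense(): the state, without advancing time (a new reading comes with each control period).
- read_camera(name): name is "scene" or "side" or "wrist"; returns a dict with "image" (420x560x3 uint8, red, green, blue), "depth" (420x560 float32, m along the optical axis (not along the pixel's ray), 0 where there is no reading), "vertical_fov" (degrees; the focal length in pixels is half the picture's height over the tangent of half this angle, whatever the lens; pixels are square), "cx", "cy" (the principal point, pixels), "origin" and "orientation" of the camera in the world. Camera axes: x right, y down, z forward; pixel columns grow to the right and rows downward; lengths in m; the calibration is good to about 2 mm. A picture is of the moment at which its call begins.
- sign_off(): hands the job in, once; it reports no verdict.
Trained networks look in the newest picture that a camera, given by its name, has taken for a name from the list of things; names that differ only in an ending like _2 or _b are one class to them, and where a whole thing is asked for, a point or a joint stands for the part that bears it (a point fixed in the world has none). Each returns a list of dicts, best first, with "p" (0 to 1); they miss things now and then, are a little off and sometimes report something else, mostly with a low value. They report only what shows in the picture. A call takes as long as a camera call. They do not tell look-alikes from the thing itself.
- recognise(camera, thing): "bbox" ([centre column, centre row, width, height] in pixels, round what is visible of it).
- outline_of(camera, thing): "pixels" (420x560 bool, what is visible of it) and "bbox" ([centre column, centre row, width, height] in pixels, round what is visible of it).
- mark_of(camera, thing): "at" ([column, row] in pixels: a listed point, or the origin of a listed thing).
The state is a dict: "t": time; "joints": joint angles; "joint_vel": joint speeds; "tau": joint torques, N m; "position": TCP position; "tcp_rot": TCP orientation; "wrist_force": force on the tool from outside, world axes, zero at the start; "ft_torque": the same for the moment, N m; "grip_width": opening from 0.0 (shut) to 1.0 (fully open).
Only numpy, scipy, OpenCV 4.12 (cv2) and the standard library are available. Lean on these libraries where they do the work, as an engineer would, in place of code of your own. Each camera call takes 0.05 s, during which the arm holds its last target.

## Working session

There is one attempt and no reset: what is moved stays moved. The work goes in short steps, Python scripts to look and compute and a shell command to move; the robot and the scene stay as the last step left them, time stands still between calls to the robot, and variables do not carry over. Pictures are saved under pics/ and viewed, and the job is handed in when it is done.

```bash
ls; mkdir -p pics; cat > h.py <<'E'
from plant import *
import numpy as np, cv2
from scipy.spatial.transform import Rotation as R
def q(o): return R.from_quat([o[1],o[2],o[3],o[0]])
def f(c): return 210/np.tan(np.radians(c["vertical_fov"])/2)
def pt(c,u,v,d=None,z=None):
    F=f(c); r=q(c["orientation"]).apply([(u-c["cx"])/F,(v-c["cy"])/F,1]); o=np.array(c["origin"])
    if z is not None: d=(z-o[2])/r[2]
    return o+r*d
def cloud(c,m=None):
    vv,uu=np.nonzero((c["depth"]>0)&(True if m is None else m)); d=c["depth"][vv,uu]; F=f(c)
    return q(c["orientation"]).apply(np.c_[(uu-c["cx"])/F*d,(vv-c["cy"])/F*d,d])+np.array(c["origin"])
def save(n,im): cv2.imwrite("pics/"+n,cv2.cvtColor(im,cv2.COLOR_RGB2BGR))
E
python3 - <<'E'
from h import *
s=sense(); print(s["t"],s["position"],s["tcp_rot"],s["grip_width"])
for n in ["scene","side"]:
    c=read_camera(n); save(n+"0.png",c["image"]); print(n,c["origin"],c["vertical_fov"])
    np.save(n+".npy",c,allow_pickle=True)
    for t in ["stand","long_arrow","short_arrow","jar_center","tin_center","carton_center","tube_center","soap_center"]:
        print(t,[(round(r["p"],2),np.round(r["bbox"]).tolist()) for r in recognise(n,t)][:3])
    for t in ["long_arrow_tip","short_arrow_tip","stand","jar_center","tin_center"]:
        print(t,[(round(r["p"],2),np.round(r["at"]).tolist()) for r in mark_of(n,t)][:3])
E
```

```text
pics
0.0 [ 0.15097233 -0.65714094  0.22993064] [-7.43152001e-04  7.82261018e-01 -6.22949737e-01 -8.79173677e-04] 0.9987227763384071
scene [0.02592171 0.70771985 0.62494471] 52.20063661876813
stand [(0.73, [321.0, 224.0, 102.0, 96.0])]
long_arrow [(0.79, [329.0, 207.0, 88.0, 39.0])]
short_arrow [(0.7, [312.0, 184.0, 62.0, 13.0])]
jar_center [(0.84, [235.0, 202.0, 39.0, 57.0]), (0.75, [231.0, 269.0, 44.0, 72.0])]
tin_center [(0.66, [200.0, 249.0, 29.0, 30.0])]
carton_center [(0.93, [271.0, 301.0, 37.0, 62.0]), (0.19, [322.0, 226.0, 103.0, 91.0])]
tube_center [(0.69, [281.0, 181.0, 14.0, 52.0])]
soap_center [(0.79, [361.0, 262.0, 38.0, 39.0])]
long_arrow_tip [(0.91, [374.0, 222.0])]
short_arrow_tip [(0.58, [341.0, 183.0])]
stand [(0.78, [297.0, 256.0])]
jar_center [(0.78, [236.0, 206.0]), (0.72, [234.0, 269.0])]
tin_center [(0.89, [201.0, 249.0])]
side [ 0.27798392 -0.36098894  0.59866309] 52.71687277052864
stand [(0.6, [254.0, 223.0, 96.0, 104.0])]
long_arrow [(0.74, [248.0, 204.0, 87.0, 52.0])]
short_arrow [(0.76, [270.0, 188.0, 26.0, 37.0])]
jar_center [(0.92, [249.0, 193.0, 43.0, 60.0]), (0.91, [345.0, 201.0, 40.0, 64.0]), (0.49, [247.0, 206.0, 88.0, 47.0])]
tin_center [(0.58, [300.0, 197.0, 28.0, 29.0]), (0.24, [248.0, 206.0, 86.0, 50.0]), (0.21, [204.0, 209.0, 28.0, 53.0])]
carton_center [(0.58, [204.0, 210.0, 32.0, 53.0])]
tube_center [(0.61, [379.0, 224.0, 30.0, 38.0]), (0.43, [302.0, 195.0, 31.0, 25.0])]
soap_center [(0.83, [243.0, 297.0, 49.0, 47.0])]
long_arrow_tip [(0.92, [205.0, 222.0]), (0.74, [266.0, 203.0])]
short_arrow_tip [(0.78, [262.0, 204.0])]
stand [(0.97, [278.0, 254.0])]
jar_center [(0.81, [342.0, 199.0]), (0.76, [250.0, 191.0])]
tin_center [(0.93, [297.0, 194.0])]
```

```bash
python3 - <<'E'
from h import *
for n in ["scene","side"]:
    c=np.load(n+".npy",allow_pickle=True).item()
    save(n+"_crop.png",cv2.resize(c["image"][140:350,150:420],None,fx=2.8,fy=2.8,interpolation=cv2.INTER_CUBIC))
E
```

```text
(no output)
```

View pics/scene0.png

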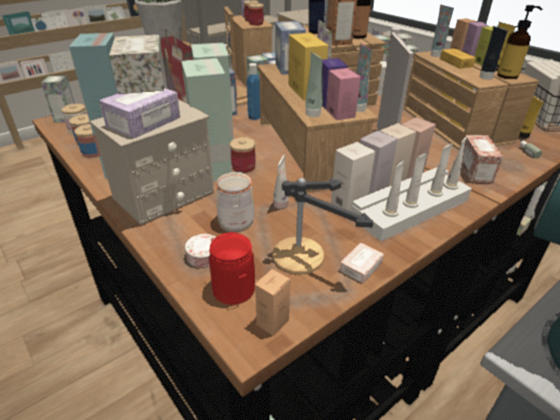

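View pics/scene_crop.png

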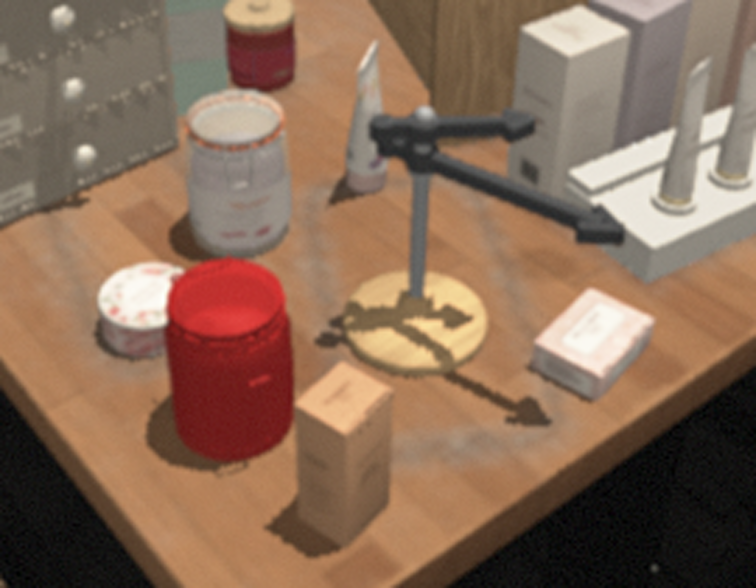

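View pics/side_crop.png

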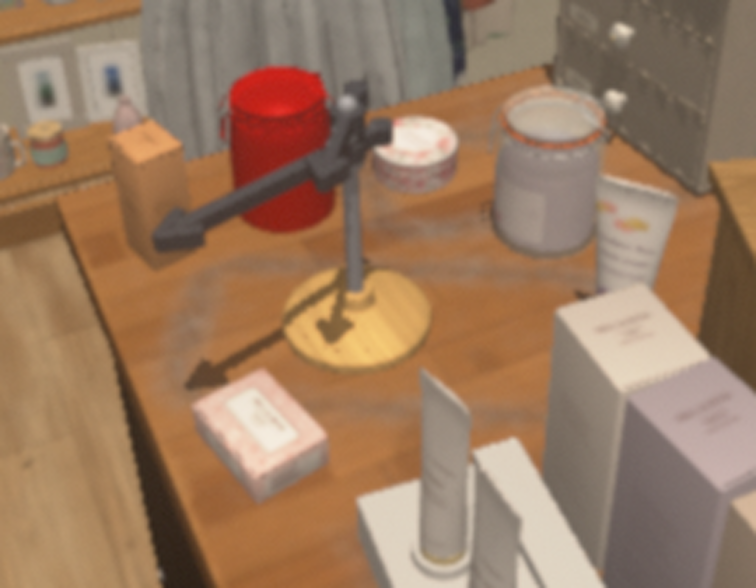

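Two jars fit the name. In scene they are the clear glass one at (235,202) and the red one at (231,269); in side, clear at (345,201) and red at (249,193). The clear jar is the target, since red look-alikes are to be left alone, and the crops confirm it. The long arrow tip is at scene (374,222) and side (205,222). The short arrow tip is at scene (341,183).

```bash
python3 - <<'E'
from h import *
C={n:np.load(n+".npy",allow_pickle=True).item() for n in ["scene","side"]}
def P(t,n,u,v,z): print(t,n,np.round(pt(C[n],u,v,z=z),4))
P("long tip","scene",374,222,.157);P("long tip","side",205,222,.157)
P("short tip","scene",341,183,.181);P("short tip","side",264,203,.181)
P("stand","scene",297,256,0);P("stand","side",278,254,0)
P("jar","scene",236,206,.06);P("jar","side",342,199,.06)
P("tin","scene",201,249,.016);P("tin","side",297,194,.016)
P("red","scene",234,269,.06);P("carton","scene",271,301,.052);P("tube","scene",281,181,.065);P("soap","scene",361,262,.013)
# post top
P("posttop","scene",150+423/2.8,140+112/2.8,.197);P("posttop","side",150+348/2.8,140+103/2.8,.197)
# clouds fits
bb={"scene":dict(jar=(235,202,39,57),tin=(200,249,29,30)),"side":dict(jar=(345,201,40,64),tin=(300,197,28,29))}
A=np.vstack([cloud(C[n]) for n in C])
for nm,cen,lo,hi in [("jar",pt(C["side"],342,199,z=.06),.02,.13),("tin",pt(C["side"],297,194,z=.016),.01,.04),("stand",pt(C["side"],278,254,z=0),.006,.035)]:
    m=(np.linalg.norm(A[:,:2]-cen[:2],axis=1)<.07)&(A[:,2]>lo)&(A[:,2]<hi)
    p=A[m]; print(nm,m.sum(),np.percentile(p,[2,98],axis=0).round(3).tolist())
m=(np.linalg.norm(A[:,:2]-pt(C["side"],278,254,z=0)[:2],axis=1)<.17)&(A[:,2]>.14)&(A[:,2]<.2)
p=A[m]; np.save("arr.npy",p)
im=np.full((600,600,3),255,np.uint8); s=pt(C["side"],278,254,z=0)
for x,y,z in p:
    cv2.circle(im,(int(300-(y-s[1])*1500),int(300-(x-s[0])*1500)),2,(255,0,0) if z>.169 else (0,0,255),-1)
save("top.png",im)
E
```

```text
long tip scene [0.3858 0.1957 0.157 ]
long tip side [0.3865 0.2159 0.157 ]
short tip scene [0.4872 0.1783 0.181 ]
short tip side [0.4858 0.1901 0.181 ]
stand scene [0.53   0.2447 0.    ]
stand side [0.531  0.2466 0.    ]
jar scene [0.6924 0.2882 0.06  ]
jar side [0.7059 0.2857 0.06  ]
tin scene [0.6609 0.4026 0.016 ]
tin side [0.6546 0.4063 0.016 ]
red scene [0.5278 0.4051 0.06  ]
carton scene [0.4286 0.3948 0.052 ]
tube scene [0.7045 0.1477 0.065 ]
soap scene [0.4236 0.1626 0.013 ]
posttop scene [0.524  0.2482 0.197 ]
posttop side [0.5257 0.2354 0.197 ]
jar 3729 [[0.669, 0.237, 0.024], [0.737, 0.321, 0.121]]
tin 1208 [[0.619, 0.365, 0.011], [0.686, 0.437, 0.036]]
stand 2894 [[0.477, 0.194, 0.007], [0.573, 0.295, 0.032]]
```

View pics/top.png

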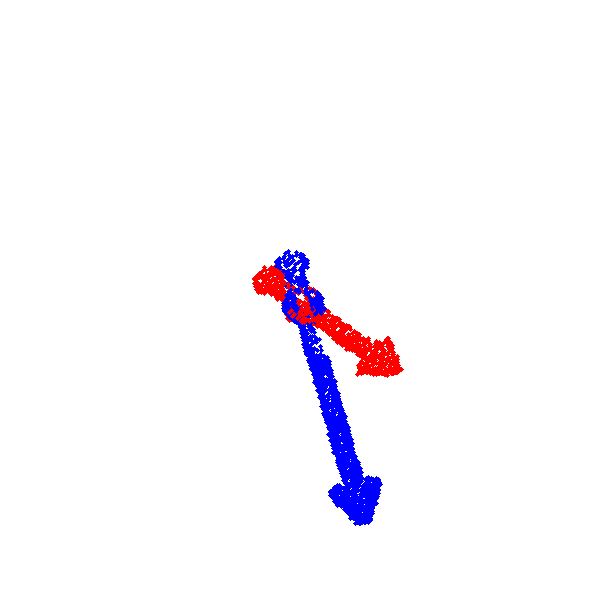

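```bash
python3 - <<'E'
from h import *
from scipy.optimize import minimize,least_squares
p=np.load("arr.npy")
lo=p[(p[:,2]<.168)]; up=p[(p[:,2]>.170)]
C={n:np.load(n+".npy",allow_pickle=True).item() for n in ["scene","side"]}
A=np.vstack([cloud(C[n]) for n in C])
def circ(c0,r,zl,zh):
    m=(np.linalg.norm(A[:,:2]-c0,axis=1)<r*1.3)&(A[:,2]>zl)&(A[:,2]<zh); q_=A[m]
    # top-face pixels: minimise overflow outside r
    d=lambda c:np.maximum(np.linalg.norm(q_[:,:2]-c,axis=1)-r,0)
    f_=lambda c:np.sum(d(c)**1)
    return minimize(f_,c0,method="Nelder-Mead").x.round(4),m.sum()
print("foot",circ([.53,.246],.055,.006,.03)); print("tin",circ([.653,.403],.037,.008,.04)); print("jar",circ([.703,.283],.0435,.02,.125))
m=(np.linalg.norm(A[:,:2]-[.528,.245],axis=1)<.012)&(A[:,2]>.04)&(A[:,2]<.145); print("post",np.median(A[m],axis=0),m.sum())
ax=np.array([.527,.2455])
for n,g in(("long",lo),("short",up)):
    d=g[:,:2]-ax; r=np.hypot(*d.T); dd=d[(r>.025)]; 
    c=dd.mean(0) ; k=dd@c>0; dd=dd[k]; l=cv2.fitLine(dd.astype(np.float32),cv2.DIST_L1,0,.001,.001).ravel()
    v=l[:2]*np.sign(l[:2]@c); print(n,np.degrees(np.arctan2(v[1],v[0])),"offset of axis",np.cross(v,ax-l[2:]),r.max())
# obstacles
m=(A[:,2]>.132)&(np.linalg.norm(A[:,:2]-ax,axis=1)<.34); q_=A[m]; d=q_[:,:2]-ax; r=np.hypot(*d.T); az=np.degrees(np.arctan2(d[:,1],d[:,0]))
for a in range(-180,180,20):
    k=(az>=a)&(az<a+20)&(r>.17)
    if k.sum()>10: print(a,"rmin",np.percentile(r[k],2).round(3),"zmax",q_[k,2].max().round(3))
E
```

```text
foot (array([0.5276, 0.2446]), np.int64(2804))
tin (array([0.6535, 0.401 ]), np.int64(1242))
jar (array([0.709 , 0.2788]), np.int64(3729))
post [0.52529106 0.24335037 0.09129695] 478
long -163.32453773500254 offset of axis -0.08309257230232989 0.15081009528123004
short -122.09519274039125 offset of axis 0.3199074361896992 0.07889574983158598
-120 rmin 0.224 zmax 0.172
-100 rmin 0.24 zmax 0.168
-80 rmin 0.206 zmax 0.345
-60 rmin 0.24 zmax 0.339
-40 rmin 0.285 zmax 0.199
0 rmin 0.316 zmax 0.22
20 rmin 0.315 zmax 0.218<stdin>:19: DeprecationWarning: Arrays of 2-dimensional vectors are deprecated. Use arrays of 3-dimensional vectors instead. (deprecated in NumPy 2.0)
```

```bash
python3 -m pendant '[[[0,0,-30],[0,0,-8.5],0],[[0,-30,-30],[0,0,-8.5],0],[[0,-40,0],[0,0,-8.5],0],[[0,-40,0],[0,0,-8.5],0],[[0,-40,0],[0,0,-8.5],0]]'
```

```text
t: 1.9
position: [0.2737, -0.5725, 0.2917]
tcp_rot: [0.0, 0.956, -0.294, 0.0]
wrist_force: [0.8, -0.4, -0.4]
grip_width: 0.141
```

The clockwise route on the left has no tall obstacles, so I'll push both arrows that way.

```bash
python3 -m pendant '[[[0,-30,0],[0,0,-8.5],0],[[0,-30,0],[0,0,-8.5],0],[[0,-30,0],[0,0,-8.5],0],[[0,-30,0],[0,0,-8.5],0],[[0,-45,0],[0,0,0],0]]'
```

```text
t: 2.4
position: [0.3174, -0.4177, 0.2913]
tcp_rot: [0.0, 1.0, -0.003, 0.0]
wrist_force: [-0.3, 1.0, 0.2]
grip_width: 0.003
```

```bash
python3 -m pendant '[[[0,-45,0],[0,0,0],0],[[0,-45,0],[0,0,0],0],[[0,-45,0],[0,0,0],0],[[0,-45,0],[0,0,0],0],[[0,-45,0],[0,0,0],0]]'
```

```text
t: 2.9
position: [0.3186, -0.1914, 0.2915]
tcp_rot: [0.0, 1.0, -0.005, 0.0]
wrist_force: [-0.1, 0.7, 0.1]
grip_width: 0.001
```

```bash
python3 - <<'E'
from h import *
c=np.load("scene.npy",allow_pickle=True).item();d=np.load("side.npy",allow_pickle=True).item()
for n,k in(("scene",c),("side",d)):
    A=cloud(k); r=np.linalg.norm(A[:,:2]-[.527,.2445],axis=1); m=(A[:,2]>.2)&(r<.3); print(n,m.sum(),A[m][::max(1,m.sum()//8)].round(3).tolist())
print(sense()["joints"])
E
```

```text
scene 1662 [[0.735, 0.029, 0.339], [0.681, 0.005, 0.298], [0.665, -0.009, 0.286], [0.667, -0.002, 0.273], [0.694, 0.003, 0.252], [0.658, -0.024, 0.245], [0.692, 0.002, 0.226], [0.731, 0.048, 0.21], [0.669, 0.005, 0.202]]
side 1735 [[0.719, 0.033, 0.336], [0.71, 0.034, 0.322], [0.715, 0.029, 0.308], [0.715, 0.026, 0.291], [0.695, -0.004, 0.294], [0.659, -0.021, 0.295], [0.658, -0.02, 0.269], [0.669, 0.006, 0.219], [0.658, -0.022, 0.204]]
[-6.08187751e-01 -3.77602022e-01  2.10296425e+00  2.80553705e-04
  1.41521219e+00 -5.97531179e-01]
```

```bash
python3 -m pendant '[[[15,-46,0],[0,0,0],0],[[15,-46,0],[0,0,0],0],[[15,-46,0],[0,0,0],0],[[15,-46,0],[0,0,0],0],[[15,-46,0],[0,0,0],0]]'; python3 -m pendant '[[[15,-46,0],[0,0,0],0],[[15,-46,0],[0,0,0],0],[[15,-46,0],[0,0,0],0],[[5,-5,0],[0,0,0],0],[[0,0,0],[0,0,0],0]]'
```

```text
t: 3.4
position: [0.3965, 0.0383, 0.2919]
tcp_rot: [0.0, 1.0, -0.005, 0.001]
wrist_force: [1.6, -0.6, -1.1]
grip_width: -0.001
t: 3.9
position: [0.4478, 0.1798, 0.291]
tcp_rot: [0.0, 1.0, -0.003, -0.0]
wrist_force: [-0.7, -0.5, -0.8]
grip_width: -0.001
```

```bash
python3 -m pendant '[[[-5,0,30],[0,0,0],0],[[0,0,30],[0,0,0],0],[[0,0,30],[0,0,0],0],[[0,0,10],[0,0,0],0],[[0,0,0],[0,0,0],0]]'; python3 - <<'E'
from h import *
for n in ["side","scene"]:
    c=read_camera(n); save(n+"1.png",cv2.resize(c["image"][100:350,130:430],None,fx=2.4,fy=2.4,interpolation=cv2.INTER_CUBIC))
E
```

```text
t: 4.4
position: [0.4412, 0.1771, 0.1898]
tcp_rot: [0.001, 1.0, -0.006, -0.002]
wrist_force: [-0.2, 0.2, 1.0]
grip_width: -0.001
```

View pics/side1.png

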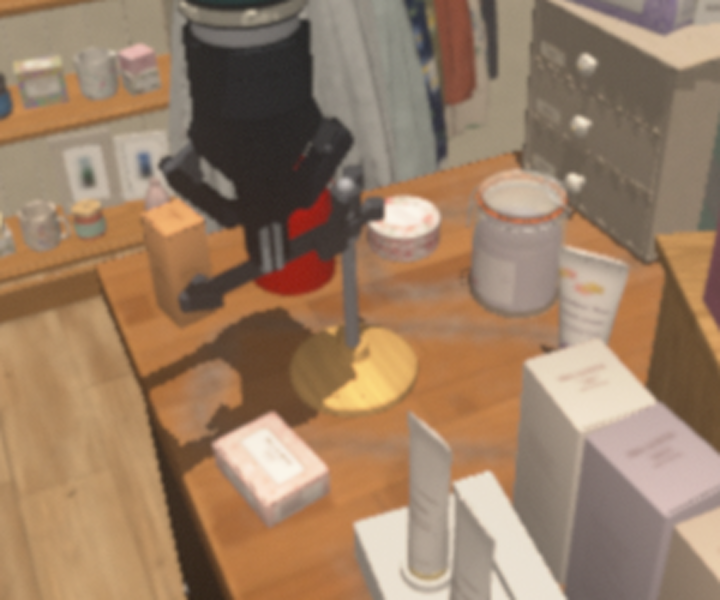

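View pics/scene1.png

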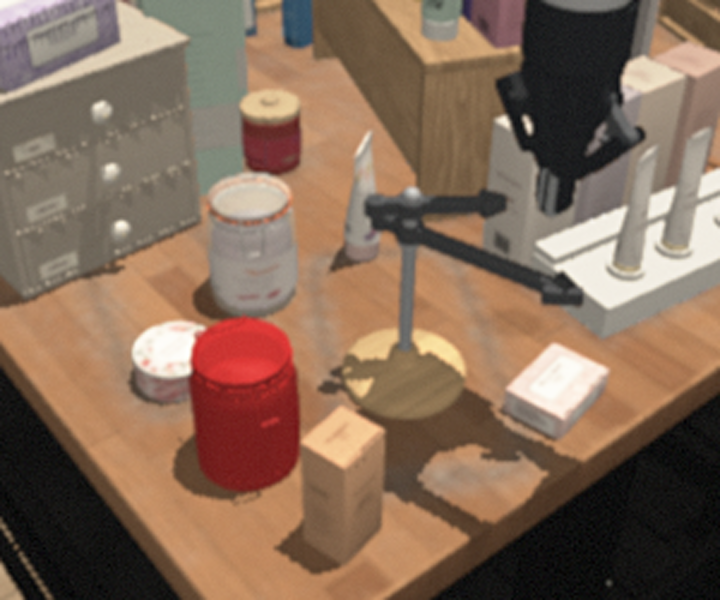

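```bash
cat > arc.py <<'E'
import sys,numpy as np
# from x y(mm) to list of azimuths at R
x,y,R,a1,n=map(float,sys.argv[1:6]); ax=np.array([526.5,244.5])
p=np.array([x,y]);d=p-ax;a0=np.degrees(np.arctan2(d[1],d[0]));
if a0<0:a0+=360
r0=np.hypot(*d);print("az",a0,"R",r0)
for k in range(1,int(n)+1):
    a=np.radians(a0+(a1-a0)*k/n); w=ax+(r0+(R-r0)*min(1,k/3))*np.array([np.cos(a),np.sin(a)]); s=w-p; print(round(s[0]),round(-s[1]),end=" | "); p=p+[round(s[0]),round(s[1])]
print(p)
E
python3 -m pendant '[[[0,0,18],[0,0,0],0],[[0,0,18],[0,0,0],0],[[0,0,0],[0,0,0],0]]'; python3 arc.py 441 177 105 25 25
```

```text
t: 4.8
position: [0.4422, 0.1784, 0.1551]
tcp_rot: [0.0, 1.0, -0.005, -0.001]
wrist_force: [-0.9, -0.4, -0.5]
grip_width: -0.002
az 218.29016319224309 R 108.93346593219184
-7 -13 | -5 -13 | -4 -14 | -3 -14 | 0 -14 | 1 -14 | 2 -14 | 5 -13 | 7 -13 | 8 -12 | 10 -10 | 11 -9 | 12 -7 | 13 -6 | 13 -4 | 14 -2 | 14 0 | 14 1 | 14 4 | 13 5 | 12 8 | 11 8 | 10 10 | 9 12 | 7 12 | [622. 289.]
```

```bash
python3 -m pendant '[[[-7,-13,0],[0,0,0],0],[[-5,-13,0],[0,0,0],0],[[-4,-14,0],[0,0,0],0],[[-3,-14,0],[0,0,0],0],[[0,-14,0],[0,0,0],0]]'; python3 - <<'E'
from h import *
c=read_camera("scene"); save("scene2.png",cv2.resize(c["image"][100:350,130:430],None,fx=2.4,fy=2.4,interpolation=cv2.INTER_CUBIC))
E
```

```text
t: 5.3
position: [0.4246, 0.2484, 0.1565]
tcp_rot: [-0.0, 1.0, -0.005, 0.001]
wrist_force: [0.9, -0.7, 0.2]
grip_width: 0.002
```

View pics/scene2.png

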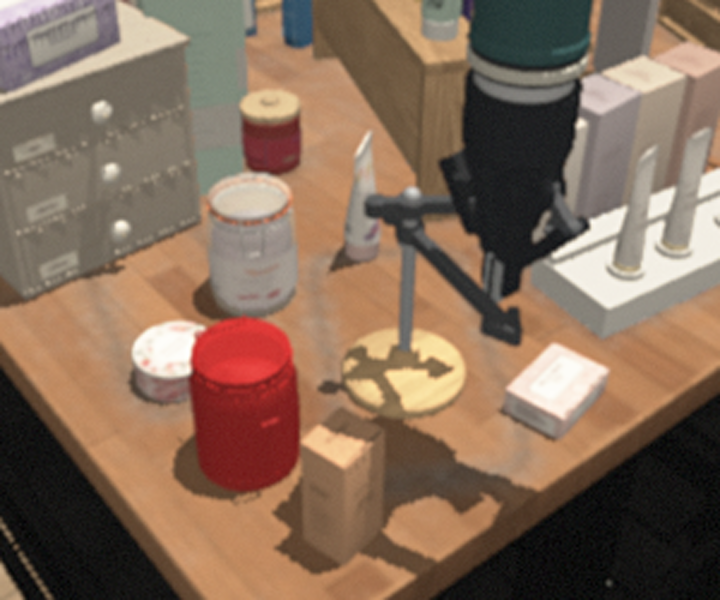

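The finger is pushing the long arrow and nothing else has moved. I'll carry on round the arc.

```bash
python3 -m pendant '[[[1,-14,1],[0,0,0],0],[[2,-14,1],[0,0,0],0],[[5,-13,0],[0,0,0],0],[[7,-13,0],[0,0,0],0],[[8,-12,0],[0,0,0],0]]';  python3 -m pendant '[[[10,-10,0],[0,0,0],0],[[11,-9,0],[0,0,0],0],[[12,-7,0],[0,0,0],0],[[13,-6,0],[0,0,0],0],[[13,-4,0],[0,0,0],0]]'
```

```text
t: 5.85
position: [0.4486, 0.314, 0.1531]
tcp_rot: [0.0, 1.0, -0.005, -0.0]
wrist_force: [-0.1, -0.1, 0.3]
grip_width: 0.0
t: 6.35
position: [0.5085, 0.3487, 0.1532]
tcp_rot: [-0.0, 1.0, -0.005, -0.0]
wrist_force: [-0.8, 0.6, 0.8]
grip_width: -0.0
```

```bash
python3 -m pendant '[[[14,-2,0],[0,0,0],0],[[14,0,0],[0,0,0],0],[[14,1,0],[0,0,0],0],[[14,4,0],[0,0,0],0],[[13,5,0],[0,0,0],0]]'; python3 - <<'E'
from h import *
for n in ["side","scene"]:
    c=read_camera(n); save(n+"3.png",cv2.resize(c["image"][100:350,130:430],None,fx=2.4,fy=2.4,interpolation=cv2.INTER_CUBIC))
E
python3 arc.py 573 339 104 30 5
```

```text
t: 6.85
position: [0.5775, 0.339, 0.1533]
tcp_rot: [-0.0, 1.0, -0.005, 0.0]
wrist_force: [-1.2, 0.6, 0.5]
grip_width: 0.001
az 63.799885158652664 R 105.32093808925175
11 6 | 9 8 | 9 9 | 8 9 | 7 10 | [617. 297.]
```

View pics/side3.png

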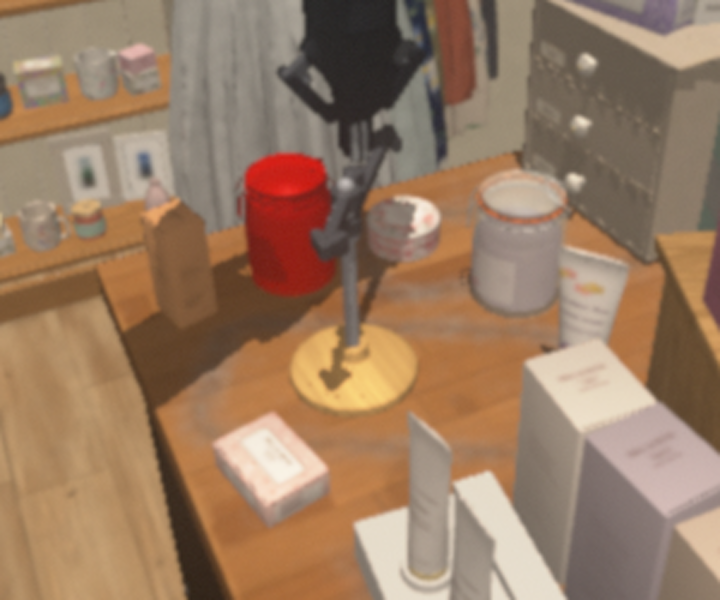

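View pics/scene3.png

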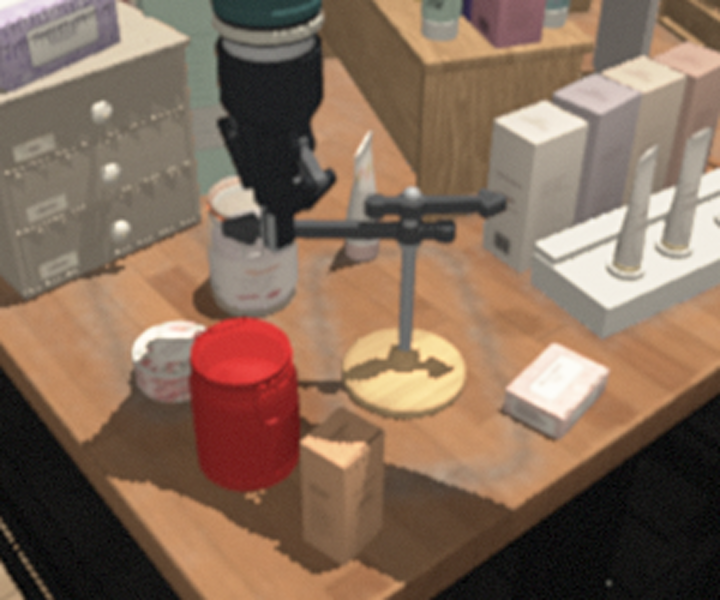

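Still on track: the arrow points ahead and to the left, with the finger behind its bar.

```bash
python3 -m pendant '[[[10,6,0],[0,0,0],0],[[9,8,0],[0,0,0],0],[[8,9,0],[0,0,0],0],[[7,9,0],[0,0,0],0],[[6,10,0],[0,0,0],0]]'; cat > ang.py <<'E'
from h import *
import sys
sfx=sys.argv[1]; P=[]
ax=np.array([.5265,.2445])
for n in ["side","scene"]:
    c=read_camera(n); save(n+sfx+".png",cv2.resize(c["image"][100:350,130:430],None,fx=2.4,fy=2.4,interpolation=cv2.INTER_CUBIC)); A=cloud(c)
    P.append(A)
    if len(sys.argv)>2:
      for t in ["long_arrow_tip","short_arrow_tip","jar_center","tin_center"]:
        for r in mark_of(n,t)[:2]:
            z={"l":.157,"s":.181,"j":.06,"t":.016}[t[0]]; w=pt(c,*r["at"],z=z); d=w[:2]-ax
            print(n,t,round(r["p"],2),w.round(3),"az",np.degrees(np.arctan2(d[1],d[0])).round(1))
A=np.vstack(P); s=sense(); tp=np.array(s["position"]); print(tp)
d=A[:,:2]-ax; r=np.hypot(*d.T)
for nm,zl,zh,r0,r1 in(("long",.148,.167,.045,.15),("short",.172,.192,.02,.075)):
    m=(A[:,2]>zl)&(A[:,2]<zh)&(r>r0)&(r<r1)&~((np.abs(A[:,0]-tp[0])<.03)&(np.abs(A[:,1]-tp[1])<.03)&(tp[2]<.2))
    az=np.degrees(np.arctan2(d[m,1],d[m,0])); h=np.histogram(az,np.arange(-180,181,10)); k=h[1][h[0].argmax()]+5
    dz=(az-k+180)%360-180; dz=dz[np.abs(dz)<25]; print(nm,"n",len(dz),"az",round(k+np.median(dz),1))
E
python3 ang.py 4
```

```text
t: 7.45
position: [0.6163, 0.2962, 0.1533]
tcp_rot: [-0.0, 1.0, -0.005, -0.0]
wrist_force: [-0.2, 0.7, 0.2]
grip_width: -0.001
[0.61678497 0.29534709 0.15331527]
long n 303 az 18.1
short n 496 az -126.9
```

```bash
python3 arc.py 617 295.5 103 23 2; python3 -m pendant '[[[3,5,0],[0,0,0],0],[[2,5,0],[0,0,0],0],[[0,0,0],[0,0,0],0]]'; python3 ang.py 5 1
```

```text
az 29.402821005583693 R 103.88094146666172
2 5 | 3 6 | [622.  284.5]
t: 7.85
position: [0.6209, 0.2866, 0.1533]
tcp_rot: [0.0, 1.0, -0.005, 0.0]
wrist_force: [0.3, -0.1, -0.4]
grip_width: 0.0
side long_arrow_tip 0.93 [0.675 0.283 0.157] az 14.6
side short_arrow_tip 0.69 [0.487 0.193 0.181] az -127.7
side jar_center 0.93 [0.712 0.292 0.06 ] az 14.5
side jar_center 0.56 [0.535 0.425 0.06 ] az 87.3
side tin_center 0.73 [0.566 0.404 0.016] az 76.1
side tin_center 0.71 [0.652 0.398 0.016] az 50.7
scene long_arrow_tip 0.62 [0.672 0.274 0.157] az 11.3
scene short_arrow_tip 0.82 [0.481 0.185 0.181] az -127.4
scene jar_center 0.87 [0.712 0.286 0.06 ] az 12.7
scene jar_center 0.67 [0.528 0.407 0.06 ] az 89.6
scene tin_center 0.97 [0.661 0.396 0.016] az 48.4
[0.62065983 0.28723676 0.15331286]
long n 311 az 11.9
short n 493 az -127.1
```

View pics/side5.png

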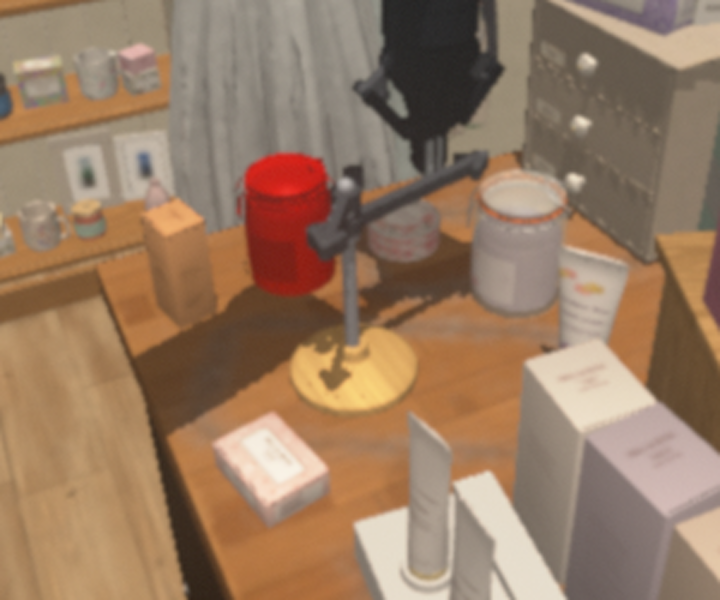

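Long arrow is at about 12°; the jar's bearing is about 11 to 14°. I'll back off to the left, rise, and move over to the short arrow.

```bash
python3 -m pendant '[[[0,-15,0],[0,0,0],0],[[0,-10,0],[0,0,0],0],[[0,0,-45],[0,0,0],0],[[0,0,-45],[0,0,0],0],[[-29,38,0],[0,0,0],0]]'; python3 -m pendant '[[[-29,38,0],[0,0,0],0],[[-30,35,0],[0,0,0],0],[[0,0,0],[0,0,0],0]]'; python3 ang.py 6 1
```

```text
t: 8.85
position: [0.5984, 0.2805, 0.2528]
tcp_rot: [-0.004, 1.0, -0.003, 0.008]
wrist_force: [0.6, -1.3, 1.3]
grip_width: 0.004
t: 9.15
position: [0.5274, 0.1992, 0.2421]
tcp_rot: [0.001, 1.0, -0.005, -0.002]
wrist_force: [-0.2, -0.3, -0.0]
grip_width: -0.002
side long_arrow_tip 0.92 [0.67  0.286 0.157] az 16.2
side short_arrow_tip 0.69 [0.487 0.195 0.181] az -128.6
side jar_center 0.95 [0.711 0.286 0.06 ] az 12.8
side jar_center 0.76 [0.536 0.415 0.06 ] az 86.7
side tin_center 0.78 [0.651 0.396 0.016] az 50.5
scene long_arrow_tip 0.65 [0.677 0.281 0.157] az 13.5
scene short_arrow_tip 0.84 [0.489 0.178 0.181] az -119.3
scene jar_center 0.82 [0.706 0.283 0.06 ] az 12.2
scene jar_center 0.74 [0.529 0.403 0.06 ] az 89.0
[0.53237404 0.20258862 0.24312283]
long n 742 az 13.4
short n 490 az -126.8
```

View pics/side6.png

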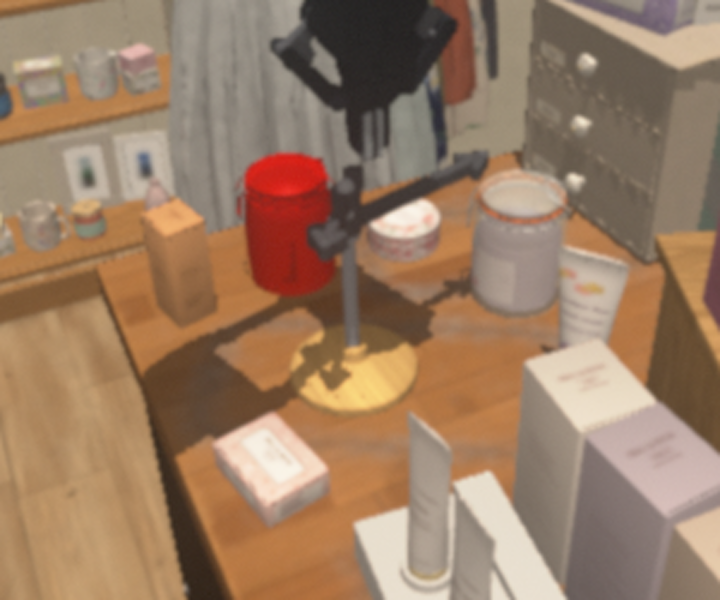

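View pics/scene6.png

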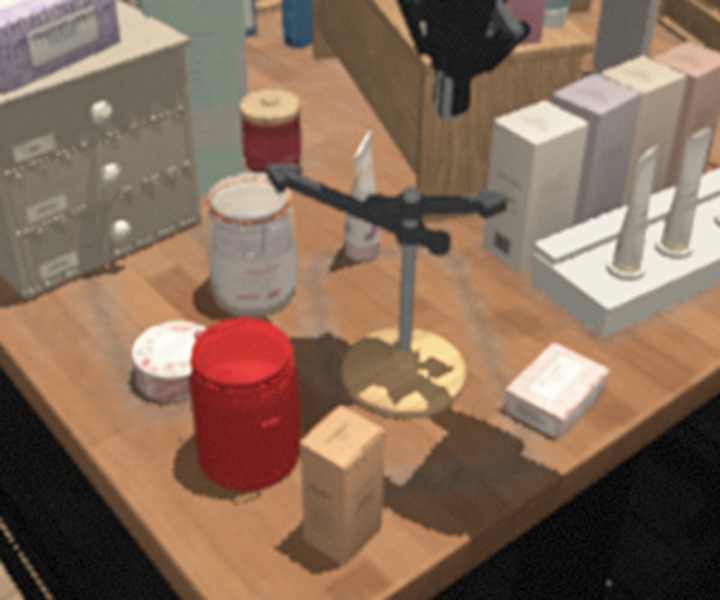

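Long arrow and jar agree at about 13° and 12.5°. Now I'll lower the finger beside the short arrow.

```bash
python3 -m pendant '[[[0,0,25],[0,0,0],0],[[0,0,25],[0,0,0],0],[[0,0,19],[0,0,0],0],[[0,0,0],[0,0,0],0]]'; python3 ang.py 7;  python3 arc.py 532.4 202.6 40 79 21
```

```text
t: 10.05
position: [0.5296, 0.2013, 0.1706]
tcp_rot: [0.001, 1.0, -0.005, -0.003]
wrist_force: [-0.7, -0.8, -1.0]
grip_width: 0.004
[0.53190991 0.20208406 0.1742082 ]
long n 737 az 13.5
short n 334 az -127.6
az 278.01520455460417 R 42.313354865810396
-7 0 | -7 -2 | -6 -2 | -6 -3 | -5 -4 | -5 -5 | -4 -5 | -3 -6 | -2 -6 | -1 -7 | 0 -6 | 2 -7 | 2 -6 | 3 -6 | 4 -5 | 5 -4 | 6 -4 | 6 -2 | 7 -2 | 6 0 | 7 1 | [534.4 283.6]
```

View pics/side7.png

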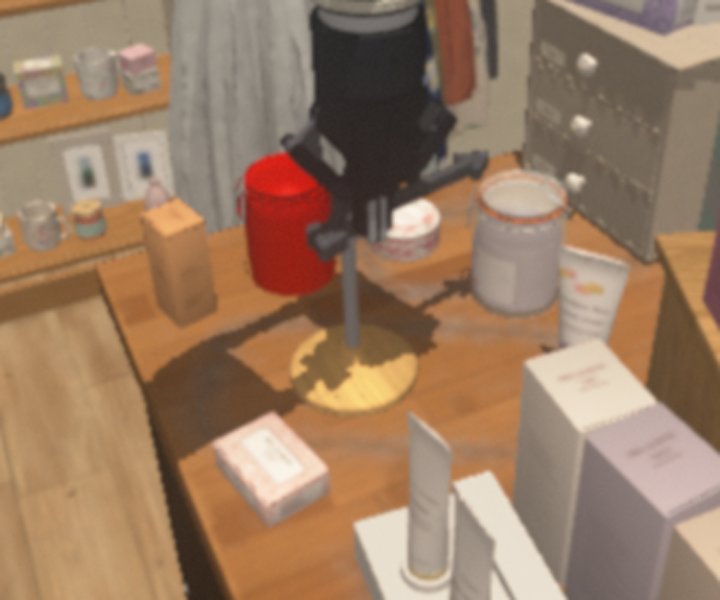

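View pics/scene7.png

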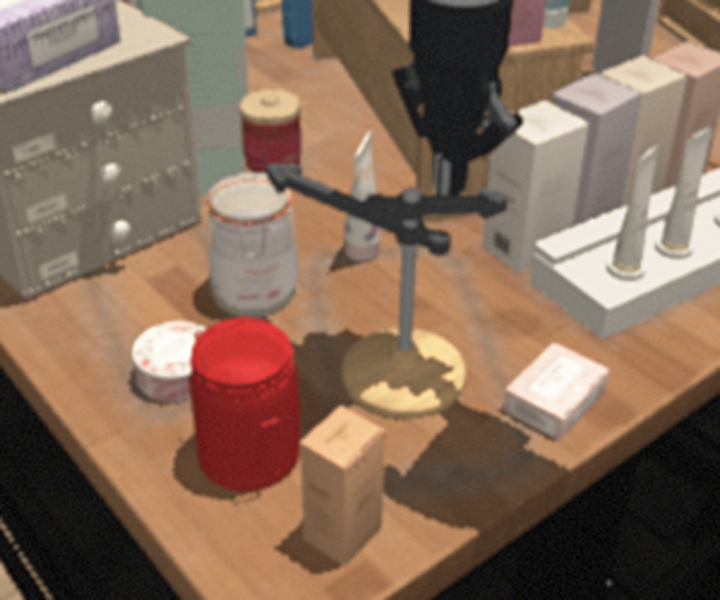

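The finger sits in the gap beside the short bar and above the long arrow. Starting the sweep.

```bash
python3 -m pendant '[[[-7,0,0],[0,0,0],0],[[-7,-2,0],[0,0,0],0],[[-6,-2,0],[0,0,0],0],[[-6,-3,0],[0,0,0],0],[[-5,-4,0],[0,0,0],0]]'; python3 ang.py 8
```

```text
t: 10.65
position: [0.5007, 0.2135, 0.1749]
tcp_rot: [-0.0, 1.0, -0.005, 0.001]
wrist_force: [1.6, -0.2, 0.7]
grip_width: 0.004
[0.5000481  0.21383279 0.17447441]
long n 736 az 13.4
short n 175 az -158.4
```

View pics/scene8.png

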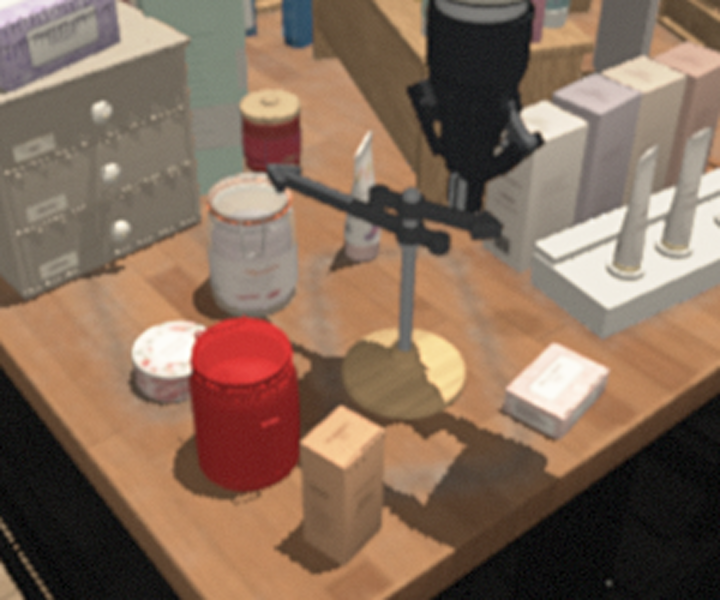

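```bash
python3 -m pendant '[[[-5,-5,0],[0,0,0],0],[[-4,-5,0],[0,0,0],0],[[-3,-6,0],[0,0,0],0],[[-2,-6,0],[0,0,0],0],[[-1,-7,0],[0,0,0],0]]'; python3 -m pendant '[[[0,-6,0],[0,0,0],0],[[2,-7,0],[0,0,0],0],[[2,-6,0],[0,0,0],0],[[3,-6,0],[0,0,0],0],[[4,-5,0],[0,0,0],0]]'; python3 ang.py 9;
```

```text
t: 11.25
position: [0.4859, 0.2428, 0.1741]
tcp_rot: [0.0, 1.0, -0.005, -0.0]
wrist_force: [1.2, -1.2, 0.0]
grip_width: -0.005
t: 11.75
position: [0.4976, 0.2729, 0.1741]
tcp_rot: [-0.0, 1.0, -0.005, -0.0]
wrist_force: [-0.7, -2.1, 0.3]
grip_width: 0.002
[0.49817259 0.27328335 0.17425219]
long n 743 az 13.2
short n 80 az 108.6
```

View pics/side9.png

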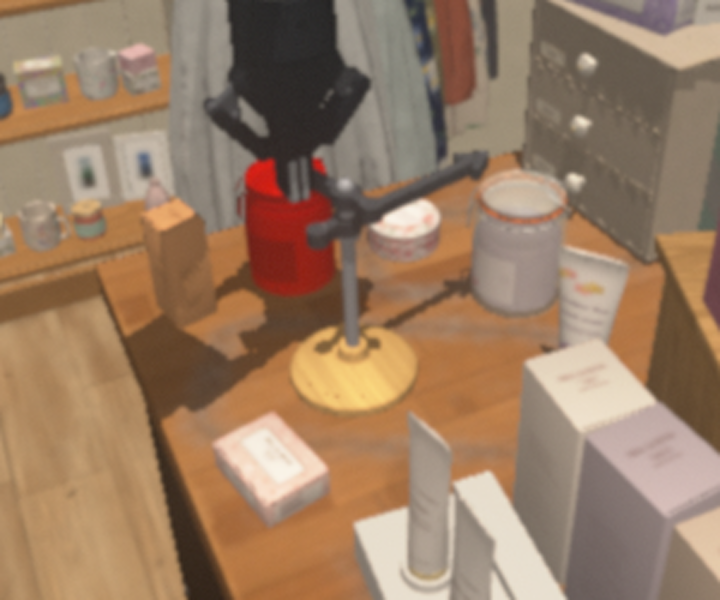

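```bash
python3 arc.py 498.2 273.3 40 84 5; python3 -m pendant '[[[5,-4,0],[0,0,0],0],[[6,-4,0],[0,0,0],0],[[6,-2,0],[0,0,0],0],[[7,-2,0],[0,0,0],0],[[6,0,0],[0,0,0],0]]'; python3 ang.py 10 1
```

```text
az 134.4982984662996 R 40.37734513313129
6 -4 | 6 -4 | 6 -2 | 7 -1 | 7 0 | [530.2 284.3]
t: 12.35
position: [0.5283, 0.2844, 0.1742]
tcp_rot: [-0.0, 1.0, -0.005, -0.0]
wrist_force: [-1.7, 0.6, 0.6]
grip_width: 0.0
side long_arrow_tip 0.85 [0.674 0.288 0.157] az 16.3
side short_arrow_tip 0.8 [0.572 0.317 0.181] az 57.7
side short_arrow_tip 0.6 [0.382 0.012 0.181] az -122.0
side jar_center 0.95 [0.707 0.283 0.06 ] az 12.1
side jar_center 0.65 [0.537 0.41  0.06 ] az 86.4
side tin_center 0.87 [0.661 0.399 0.016] az 49.1
scene long_arrow_tip 0.79 [0.676 0.275 0.157] az 11.5
scene short_arrow_tip 0.77 [0.57  0.306 0.181] az 54.3
scene jar_center 0.75 [0.393 0.196 0.06 ] az -160.2
scene jar_center 0.69 [0.696 0.279 0.06 ] az 11.6
scene tin_center 0.91 [0.648 0.397 0.016] az 51.6
[0.52767945 0.2839935  0.1744782 ]
long n 631 az 12.4
short n 129 az 53.9
```

View pics/scene10.png

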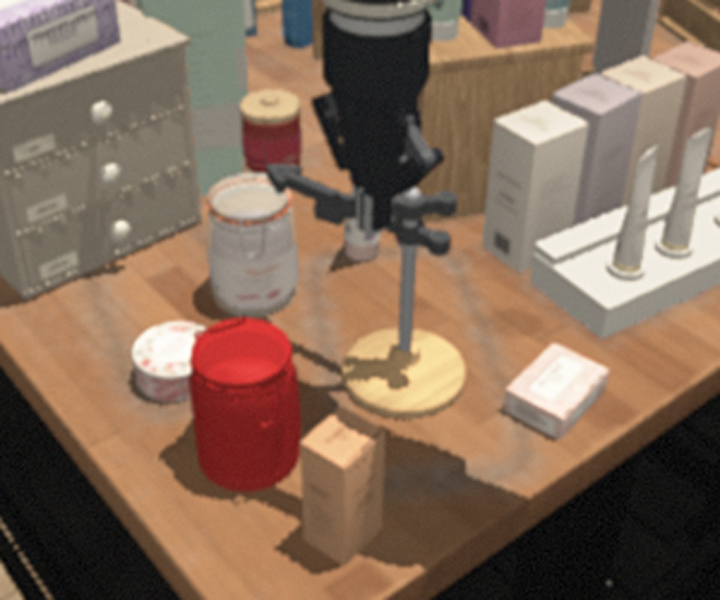

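```bash
python3 -m pendant '[[[2,0,0],[0,0,0],0],[[0,0,0],[0,0,0],0],[[-10,-6,0],[0,0,0],0],[[-5,-5,0],[0,0,0],0],[[0,0,-20],[0,0,0],0]]';python3 -m pendant '[[[0,0,-45],[0,0,0],0],[[0,0,-40],[0,0,0],0],[[-40,0,-10],[0,0,0],0],[[-40,10,0],[0,0,0],0],[[0,0,0],[0,0,0],0]]'; python3 ang.py 11 1
```

```text
t: 13.35
position: [0.5115, 0.295, 0.1911]
tcp_rot: [0.001, 1.0, -0.004, -0.003]
wrist_force: [0.4, 0.2, -0.1]
grip_width: 0.003
t: 13.85
position: [0.4302, 0.2854, 0.2895]
tcp_rot: [0.0, 1.0, -0.004, -0.001]
wrist_force: [0.2, 0.0, -0.8]
grip_width: -0.001
side long_arrow_tip 0.69 [0.674 0.287 0.157] az 16.1
side short_arrow_tip 0.87 [0.57  0.31  0.181] az 56.3
side jar_center 0.85 [0.712 0.287 0.06 ] az 12.9
side jar_center 0.63 [0.531 0.413 0.06 ] az 88.6
side tin_center 0.88 [0.655 0.396 0.016] az 49.6
side tin_center 0.27 [0.427 0.45  0.016] az 115.7
scene long_arrow_tip 0.93 [0.664 0.282 0.157] az 15.3
scene short_arrow_tip 0.91 [0.565 0.312 0.181] az 60.5
scene jar_center 0.83 [0.702 0.294 0.06 ] az 15.6
scene jar_center 0.74 [0.53  0.404 0.06 ] az 88.7
scene tin_center 0.87 [0.657 0.403 0.016] az 50.6
[0.43522457 0.28597388 0.2889479 ]
long n 633 az 12.5
short n 432 az 58.8
```

View pics/scene11.png

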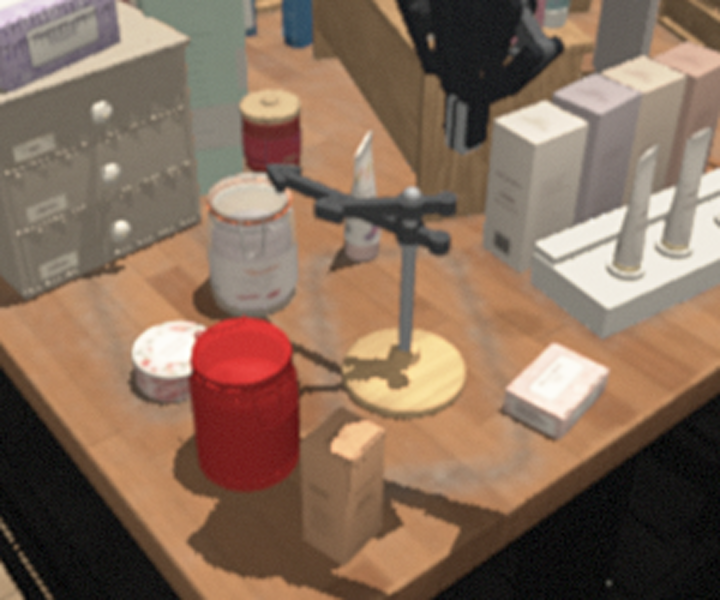

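View pics/side11.png

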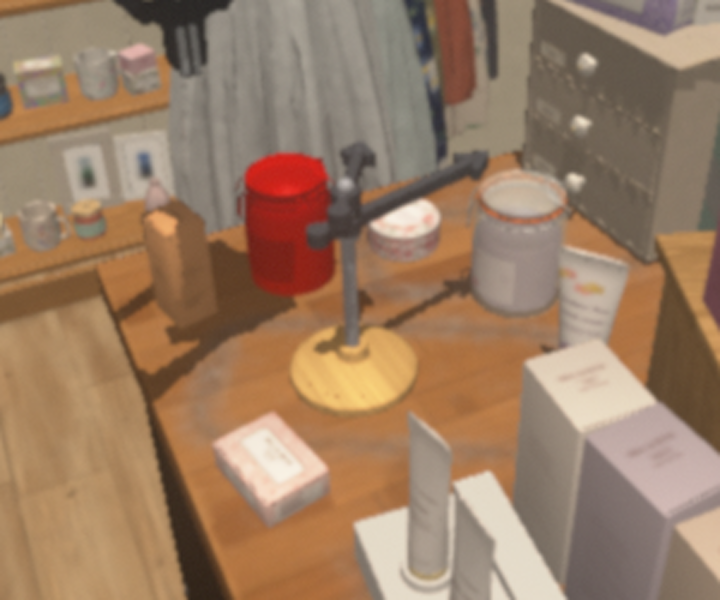

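The clear view suggests the short arrow stands short of the tin, at about 58° against 50.6°. A line fit through both bars that doesn't depend on my axis estimate should settle it.

```bash
cat > fit.py <<'E'
from h import *
from scipy.optimize import minimize
C=[read_camera(n) for n in("side","scene")]
for nm,c in zip(("side","scene","both"),C+[None]):
    A=cloud(c) if c else np.vstack([cloud(k) for k in C])
    ax=np.array([.5265,.2445]); d=A[:,:2]-ax; r=np.hypot(*d.T)
    mf=(r<.07)&(A[:,2]>.006)&(A[:,2]<.03); Q=A[mf][:,:2]
    foot=minimize(lambda p:np.maximum(np.linalg.norm(Q-p,axis=1)-.055,0).sum()+np.maximum(.055-0,0),ax,method="Nelder-Mead").x
    mt=(A[:,2]>.186)&(A[:,2]<.2)&(r<.013)
    out=[nm,"foot",foot.round(4)]
    for n,zl,zh,L,tgt in(("long",.147,.168,.16,(.707,.284)),("short",.171,.191,.085,(.6545,.4)))  :
        m=(A[:,2]>zl)&(A[:,2]<zh)&(r<L); P=A[m]
        if n=="long": P=P[(np.hypot(*(P[:,:2]-ax).T)>.03)]
        # polygon-free: robust line
        l=cv2.fitLine(P[:,:2].astype(np.float32),cv2.DIST_HUBER,0,.001,.001).ravel(); v=l[:2]
        if v[0]<0:v=-v
        w=np.array(tgt)-l[2:]; wa=ax-l[2:]; out+=[n,len(P),"az",np.degrees(np.arctan2(v[1],v[0])).round(1),"target left off mm",(1000*(v[0]*w[1]-v[1]*w[0])).round(1),"axis off",(1000*(v[0]*wa[1]-v[1]*wa[0])).round(1)]
    print(*out)
E
python3 fit.py
```

```text
side foot [0.5278 0.2429] long 487 az 14.0 target left off mm -0.7 axis off 4.7 short 375 az 56.3 target left off mm -16.3 axis off 3.7
scene foot [0.5273 0.2455] long 319 az 14.2 target left off mm -9.2 axis off -3.3 short 536 az 56.1 target left off mm -22.6 axis off -3.2
both foot [0.5276 0.2446] long 806 az 15.4 target left off mm -5.6 axis off 4.2 short 911 az 58.2 target left off mm -27.7 axis off -0.9
```

```bash
python3 -m pendant '[[[38,-5,0],[0,0,0],0],[[37,-5,0],[0,0,0],0],[[0,0,40],[0,0,0],0],[[0,0,40],[0,0,0],0],[[0,0,25],[0,0,0],0]]';python3 -m pendant '[[[0,0,10],[0,0,0],0],[[0,0,0],[0,0,0],0],[[0,0,0],[0,0,0],0]]'; python3 -c "
from h import *
print(sense()['position'])"
```

```text
t: 14.95
position: [0.5088, 0.2943, 0.1808]
tcp_rot: [0.001, 1.0, -0.005, -0.002]
wrist_force: [0.8, 0.4, -0.6]
grip_width: -0.001
t: 15.25
position: [0.5107, 0.2957, 0.1758]
tcp_rot: [-0.001, 1.0, -0.005, 0.001]
wrist_force: [0.8, 0.4, 0.6]
grip_width: 0.006
[0.5107193  0.29567249 0.17575545]
```

```bash
python3 -m pendant '[[[5,5,0],[0,0,0],0],[[5,4,0],[0,0,0],0],[[5,3,0],[0,0,0],0],[[5,0,0],[0,0,0],0],[[4,0,0],[0,0,0],0]]';python3 -m pendant '[[[0,0,0],[0,0,0],0],[[-8,-5,0],[0,0,0],0],[[-8,-6,0],[0,0,0],0],[[0,0,-30],[0,0,0],0],[[0,0,-45],[0,0,0],0]]'; python3 -m pendant '[[[0,0,-40],[0,0,0],0],[[-40,0,0],[0,0,0],0],[[-40,10,0],[0,0,0],0],[[0,0,0],[0,0,0],0]]'; python3 fit.py; python3 ang.py 12 1
```

```text
t: 15.75
position: [0.534, 0.2828, 0.1745]
tcp_rot: [-0.0, 1.0, -0.005, -0.0]
wrist_force: [-2.5, 1.3, 0.8]
grip_width: 0.0
t: 16.25
position: [0.5143, 0.2937, 0.2459]
tcp_rot: [0.002, 1.0, -0.004, -0.004]
wrist_force: [0.0, -0.4, 0.0]
grip_width: -0.003
t: 16.65
position: [0.4325, 0.2843, 0.2889]
tcp_rot: [0.0, 1.0, -0.004, -0.001]
wrist_force: [-0.0, 0.3, 0.3]
grip_width: 0.003
side foot [0.5277 0.2427] long 492 az 14.4 target left off mm -1.0 axis off 5.8 short 390 az 48.2 target left off mm 12.7 axis off 4.4
scene foot [0.5274 0.2464] long 297 az 13.2 target left off mm -7.4 axis off -4.7 short 544 az 48.5 target left off mm 3.4 axis off -4.0
both foot [0.5277 0.2444] long 789 az 15.1 target left off mm -5.2 axis off 3.6 short 934 az 50.2 target left off mm -0.1 axis off -1.2
side short_arrow_tip 0.87 [0.578 0.317 0.181] az 54.7
side jar_center 0.94 [0.707 0.282 0.06 ] az 11.8
side jar_center 0.74 [0.539 0.413 0.06 ] az 85.9
side tin_center 0.56 [0.655 0.403 0.016] az 50.8
scene long_arrow_tip 0.66 [0.674 0.274 0.157] az 11.3
scene short_arrow_tip 0.93 [0.578 0.294 0.181] az 44.2
scene jar_center 0.91 [0.713 0.289 0.06 ] az 13.4
scene jar_center 0.66 [0.529 0.401 0.06 ] az 89.0
scene tin_center 0.84 [0.656 0.4   0.016] az 50.2
[0.43805938 0.28486305 0.28904339]
long n 606 az 12.1
short n 433 az 51.7
```

View pics/side12.png

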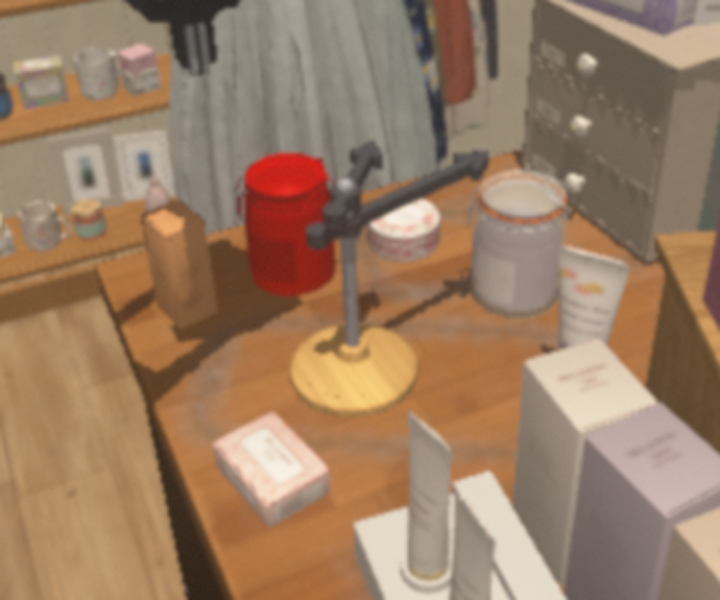

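View pics/scene12.png

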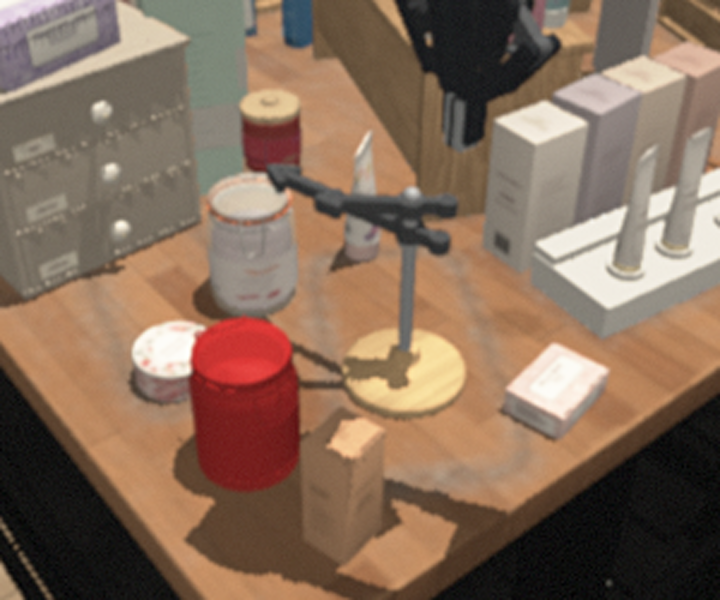

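Both arrows point at their targets with margin to spare, nothing else has moved, and the gripper is clear at z 0.29. I'll let it settle and hand in.

```bash
python3 -m pendant '[[[0,0,0],[0,0,0],0],[[0,0,0],[0,0,0],0],[[0,0,0],[0,0,0],0]]'; python3 -c "
from h import *
print(sign_off())"
```

```text
t: 17.55
position: [0.4377, 0.2848, 0.2893]
tcp_rot: [0.0, 1.0, -0.005, -0.0]
wrist_force: [0.4, 0.1, 0.8]
grip_width: -0.0
the job is handed in; nothing more can be done
None
```

I pushed both arrows clockwise round to their targets with the shut fingertips and handed the job in at about 17.6 s. No verdict came back.

| Arrow | Arrow bearing | Target | Target bearing | Estimated miss (limit 22 mm) |
|---|---|---|---|---|
| Long | about 12–15° | clear glass jar | about 12–13.5° | about 1–7 mm |
| Short | about 48–52° | round flat tin | about 50.5° | about 0–13 mm |

- **Correction:** my first stop with the short arrow was about 6° short. The clear view after backing off showed this, so I pushed it once more.
- **Disagreement:** the network's marks for the short arrow's tip differed by about 10° between the two cameras (44° and 55°). I relied on the depth line fits instead; with both cameras combined they put the short arrow's line within 1 mm of the tin's centre.
- **Other checks:** the stand's foot measured within about 1 mm of its first position. The goods and the red look-alike jar showed no visible movement in the last pictures. The wrist force stayed under about 3 N in every reading. The gripper finished clear, about 0.29 m above the table.

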